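# Square the clamp plates and find the socket for the feed nut

### The job

On the antenna, first tap the two thin loose plates under the hex nut round until they lie square over each other and over the black block beneath, edges flush. Then try the sockets from the blue rack on the hex nut, holding each by its square adapter, until you find the one that drops over it (those that do not fit can be left anywhere out of the way), and press that one fully home so that the orange sprung ring at the nut's foot is squashed down. Finish like that: still gripping the socket by its adapter and pressing it down on the nut, with the plates still square; do not let go, and leave the bottle, screwdriver and parts bin where they are.

Things in the scene. Friction and masses are not known exactly. Their poses are not given: they have to be found in the camera images.
- antenna: White antenna housing 200 (x) x 220 (y) mm on a grey foam sheet 225 x 245 mm, fixed. Origin on the bench under its centre, z up; its top is 50 mm high. On its centre: a fixed black block 40 (x) x 130 (y) mm, 50 to 75 mm high, then the two plates (75 to 85 mm), the ring and the nut, all on the upright axis through the origin.
- plate_lower (a joint): Lower loose plate, brass colour, 40 (x) x 130 (y) x 5 mm, 75 to 80 mm above the bench; pivots at its centre about the nut's axis with light friction (1 to 1.5 N at its ends), stays where left. Value: angle to the black block (same outline), rad, counter-clockwise from above positive; 0 = edges flush. Starts at 0.10 to 0.25.
- plate_upper (a joint): Upper loose plate, aluminium colour, same outline and pivot, from 80 to 85 mm above the bench. Value as for the lower plate; it starts at -0.25 to -0.10.
- nut: Steel hex nut, 24 mm across flats, fixed (it does not turn), standing on the upper plate. Origin at the centre of its foot, 85 mm above the bench; its x axis is square to one pair of flats. Full hexagon up to 17.5 mm above its foot, then tapering to a hexagon of 19.6 mm at its top, 21.5 mm up; above that a 14 mm diameter stub up to 25 mm.
- nut_top (a point): Centre of the nut's top face, 21.5 mm above its foot; axes as the nut's.
- ring (a joint): Orange sprung ring round the nut's foot, 28 to 35 mm diameter, standing 7 mm above the upper plate. Value: how far it is pressed down, 0 to 0.005 m; the spring takes about 2.5 N to start and 8.5 N at full travel. The rim of the socket that fits meets it; the sockets that do not fit stop on the nut's tapered top, 10 mm or more above it.
- rack: Blue socket rack, a fixed board 75 (x) x 245 (y) x 12 mm with three white upright pegs, 14 mm diameter and 14 mm high, in a row along its y, 78 mm apart. Origin under its centre, on the bench. A socket stands over each peg, open end down, rim on the board.
- peg0 (a point): Foot of the peg at the rack's -y end, on the board's top (12 mm above the bench) = rim centre of the socket standing there. The three sockets look alike outside; which is on which peg is mixed each time. One fits the nut (hexagon inside 25.8 mm across flats), two are too small (22.4 and 19.6 mm). It drops over the nut if turned to within 8 degrees of the nut's hexagon.
- peg1 (a point): The same for the middle peg. Each socket: dark steel hexagonal body 36 mm across flats, 36 mm high, bore 30 mm deep, inner and outer flats parallel; on top a centred bright square adapter 22 x 22 mm, 35 mm high (36 to 71 mm above the rim), to grip it by; about 0.24 kg.
- peg2 (a point): The same for the peg at the rack's +y end. As each socket stands at the start, one pair of its hexagon's flats and one pair of its adapter's faces are square to the rack's x axis.
- wash_bottle: Bystander: clear bottle 52 mm diameter, 120 mm high, standing; origin under its centre.
- screwdriver: Bystander: yellow-handled screwdriver 180 mm long lying on the bench.
- parts_bin: Bystander: blue open bin 120 x 100 x 50 mm; origin under its centre.

How it is judged (in metres and radians):
On the way:
1. both plates square with the block (within about 3 degrees) before the ring is pressed (value of joint plate_lower between -0.055 and 0.055 rad and value of joint plate_upper between -0.055 and 0.055 rad and value of joint ring below 0.0015 m), for 0.2 s.
At the end, for the whole second after the job is handed in: Ring pressed at least 3 mm by the socket seated on the nut; gripper still grips its adapter (over 5 N; TCP within 10 mm of the nut's axis, 15 to 64 mm above its top; fingers off antenna, ring and nut); both plates within 0.055 rad of the block. Held for the last second (value of joint plate_lower between -0.055 and 0.055 rad and value of joint plate_upper between -0.055 and 0.055 rad and value of joint ring above 0.003 m and horizontal distance between the grasp point and nut_top below 0.01 m and z of the grasp point in the frame of nut_top between 0.015 and 0.064 m and contact force between the fingers and anything else above 5 N and contact force between the fingers and antenna below 0.5 N and contact force between the fingers and nut below 0.5 N); the arm keeps its last pose, push and grip.
It fails at once if the bottle is pushed more than 25 mm from its place (distance of wash_bottle from where it was at the start of the episode above 0.025 m).
It fails at once if the screwdriver is pushed more than 25 mm from its place (distance of screwdriver from where it was at the start of the episode above 0.025 m).
It fails at once if the parts bin is pushed more than 25 mm from its place (distance of parts_bin from where it was at the start of the episode above 0.025 m).
It also fails if it takes over 72 s, if anything falls off the work surface, if the arm or the gripper's body presses on something with over 40 N, if the wrist force passes 120 N, or if a joint passes its speed limit or range.

### The arm

A 6-joint arm with a two-finger parallel gripper is mounted at the origin on the work surface. World frame = base frame: x ahead of the robot, y to its left, z up, the work surface at z = 0. Lengths are in m, angles in degrees, forces in N, time in s.
With the tool pointing down it reaches from about 0.425 to 0.95 m from the base axis. Payload 3.5 kg.
Tool frame: the origin (TCP) lies between the finger pads, 19 mm behind the fingertips; this is the grasp point; z points along the fingers, y is the line along which they close (so a half turn about z gives the same grasp; the last joint's range is limited). The gripper opens to 85 mm and grips with 20 to 120 N. Pads are 22 mm wide; open, the fingers measure 114 mm over their backs; the gripper's body (76 mm by 85 mm) begins 54 mm behind the grasp point. The pads swing forward as they close: fully open they stand 13 mm farther back than shut.
Start: joints at [67.781, 16.404, 90.338, -0, 73.258, -8.594], TCP at [0.159, 0.656, 0.25] pointing down, gripper open.
Joint ranges: [-158.93, 158.93], [-51.34, 127.21], [12.03, 142.37], [-87.48, 267.48], [13.55, 161.25], [-162.69, 162.69]. Speed limits (degrees/s): [159.86, 159.86, 180, 180, 180, 180].

### API

Orientations are given as [roll, pitch, yaw] about the fixed x, y, z axes, in that order (R = Rz(yaw) Ry(pitch) Rx(roll)).
In Python, from cell import env gives the robot as it stands.
- The arm moves only by the tool carry_out, never from a script. Its argument "commands" is a list of rows, each a list of 5 numbers: the closure, from 0 (fully open) to 1 (shut), then the shift along the tool's x, y, z in m, then the turn about the tool's z in degrees. In form: [[grip, x, y, z, yaw], ...]. A call has 1 to 5 rows; each row shifts and turns the commanded pose from where the row before left it, along the tool's axes as they then stand; what a row does not reach is not made up. A row lasts 1/10 s, in which the tool goes at most 50 mm and 8.59 degrees, less where a joint would pass 70% of its speed; a pose out of reach is approached as far as the arm can. A call is refused whole if a number of a shift passes 0.05 or a number of a turn 8.59, either way. A call with a gripper value outside its range is refused whole. The fingers move at their own pace and stop on an object; "grip_force" is the grip in N (left out, the last holds). Time passes only in rows, so rows that do not move let the fingers close. It gives the time, the measured TCP pose, the force, the opening and the grip force at its end, in the units of the state.
- env.get_obs(): the state, without advancing time (a new reading comes with each control period).
- env.snapshot(name): name is "side" or "top" or "wrist"; returns the picture (420x560x3 uint8, red, green, blue); there is no depth.
- env.camera_info(name): a dict with "fx", "fy", "cx", "cy" (pixels), "R" (3x3) and "t" (3): a world point X has camera coordinates R X + t; the wrist camera has in their place "tool_from_camera" (4x4, takes a point from camera to tool coordinates, whose origin is the TCP and whose axes are the flange's). Camera axes: x right, y down, z forward; pixel columns grow to the right and rows downward; lengths in m; the calibration is good to about 2 mm. A picture is of the moment at which its call begins: read the wrist's pose just before it. camera_info takes no time and is no camera call.
- env.close_job(): hands the job in; it is judged then, once.
The state is a dict: "t": time; "joint_positions": joint angles; "joint_velocities": joint speeds; "tau": joint torques, N m; "tool_pos": TCP position; "ee_rot": TCP orientation; "wrist_force": force on the tool from outside, world axes, zero at the start; "moment": the same for the moment, N m; "finger_gap": finger opening in m; "grasp_force": force on a finger pad.
Only numpy, scipy, OpenCV 4.12 (cv2) and the standard library are available. Lean on these libraries where they do the work, as an engineer would, in place of code of your own. Each camera call takes 0.05 s, during which the arm holds its last target. There are 200 camera calls.

## Working session

There is one attempt and no reset: what is moved stays moved. The work goes in short steps, Python scripts to look and compute and a tool call to move; the robot and the scene stay as the last step left them, time stands still between calls to the robot, and variables do not carry over. Pictures are saved under pics/ and viewed, at most 10 in all, crops included, and the job is handed in when it is done.

Besides the shell and the picture viewer there is one more tool, called after "Request:" as name(argument=value, ...), one argument or row to a line, values as JSON. carry_out: Moves the arm, as the interface text tells. Its arguments: {"type":"object","properties":{"commands":{"type":"array","items":{"type":"array","items":{"type":"number"}}},"grip_force":{"type":"number"}},"required":["commands"]}

```bash
ls; mkdir -p pics; python3 - <<'E'
from cell import env
import cv2,numpy as np
o=env.get_obs()
for k,v in o.items(): print(k,np.round(v,3).tolist())
for n in("top","side"):
    im=env.snapshot(n); cv2.imwrite(f"pics/{n}0.png",im[:,:,::-1])
for n in("top","side","wrist"): print(n,env.camera_info(n))
E
```

```text
pics
t 0.0
joint_positions [67.78, 16.457, 90.424, -0.001, 73.255, -8.594]
joint_velocities [-0.064, -0.04, 0.022, -0.022, -0.05, 0.073]
tau [0.0, -40.597, -29.263, -0.0, 0.006, 0.0]
tool_pos [0.159, 0.655, 0.249]
ee_rot [-179.865, -0.019, 166.375]
wrist_force [-0.182, -1.312, 0.265]
moment [-0.012, -0.018, -0.022]
grasp_force 0.0
finger_gap 0.085
top {'fx': 470.0621390676588, 'fy': 470.0621390676588, 'cx': 273.7926765133178, 'cy': 214.16217728851763, 'R': array([[ 0.02629971, -0.99960647, -0.00975868],
       [-0.99242954, -0.02493687, -0.12025704],
       [ 0.11996637,  0.01284752, -0.99269482]]), 't': array([0.04346311, 0.62351834, 1.09461456])}
side {'fx': 430.5311694506046, 'fy': 430.5311694506046, 'cx': 280.4798289503061, 'cy': 211.22924014310897, 'R': array([[-0.99976991, -0.01880129,  0.0103266 ],
       [-0.02072766,  0.72283279, -0.69071204],
       [ 0.00552187, -0.69076716, -0.72305618]]), 't': array([0.61664411, 0.04586777, 1.10916026])}
wrist {'fx': 359.8437187367692, 'fy': 359.8437187367692, 'cx': 275.63049682004083, 'cy': 216.96714199392824, 'tool_from_camera': array([[ 8.22374555e-04, -9.57263488e-01, -2.89216074e-01,
         7.42416612e-02],
       [ 9.99999429e-01,  9.84559327e-04, -4.15290228e-04,
         1.97995847e-04],
       [ 6.82292556e-04, -2.89215568e-01,  9.57263751e-01,
        -1.24346535e-01],
       [ 0.00000000e+00,  0.00000000e+00,  0.00000000e+00,
         1.00000000e+00]])}
```

View pics/top0.png

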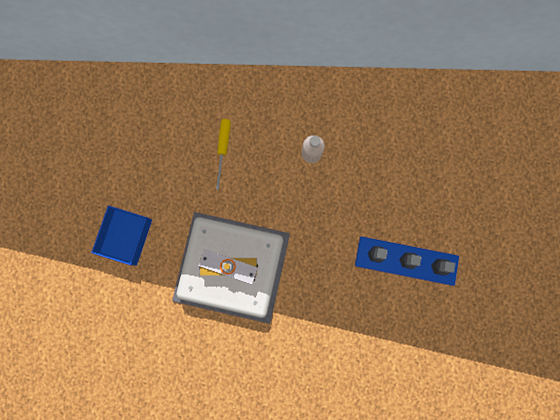

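View pics/side0.png

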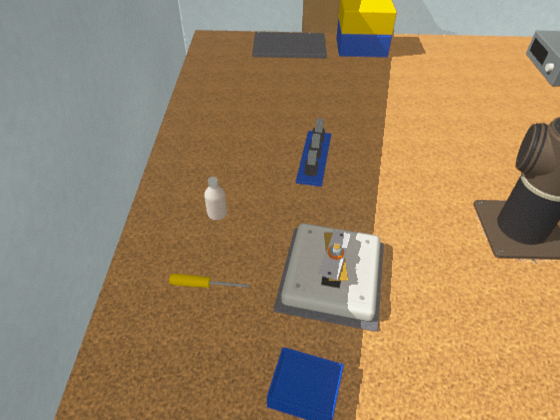

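Top view: nut/ring at about (228,267), sockets at (378,254), (411,260), (445,267). Bottle is at (313,148), screwdriver at (222,155) and bin at (122,235). The side view agrees: ring (337,250), rack (314,158). Next is a coarse localisation by colour.

```bash
cat >h.py <<'E'
from cell import env
import cv2,numpy as np
from scipy.spatial.transform import Rotation as Ro
np.set_printoptions(precision=4,suppress=True)
def cam(n,obs=None):
    c=env.camera_info(n); K=np.array([[c['fx'],0,c['cx']],[0,c['fy'],c['cy']],[0,0,1]])
    if n!='wrist': R,t=np.array(c['R']),np.array(c['t'])
    else:
        T=np.eye(4);T[:3,:3]=Ro.from_euler('xyz',obs['ee_rot'],degrees=True).as_matrix();T[:3,3]=obs['tool_pos']
        M=np.linalg.inv(T@c['tool_from_camera']);R,t=M[:3,:3],M[:3,3]
    return K,R,t
def grab(n,f=None):
    o=env.get_obs(); im=env.snapshot(n); 
    if f: cv2.imwrite(f'pics/{f}.png',im[:,:,::-1]); np.savez(f'pics/{f}.npz',p=o['tool_pos'],r=o['ee_rot'])
    return im,cam(n,o)
def ray(c,uv,z):
    K,R,t=c; uv=np.atleast_2d(uv).astype(float)
    d=(R.T@np.linalg.inv(K)@np.c_[uv,np.ones(len(uv))].T).T; o=-R.T@t
    return o+d*((z-o[2])/d[:,2])[:,None]
def tri(c1,u1,c2,u2):
    P=[c[0]@np.c_[c[1],c[2]] for c in(c1,c2)]
    X=cv2.triangulatePoints(P[0],P[1],np.float64(u1).reshape(2,1),np.float64(u2).reshape(2,1)).ravel(); return X[:3]/X[3]
def proj(c,X):
    p=(c[0]@(c[1]@np.atleast_2d(X).T+c[2][:,None])).T; return p[:,:2]/p[:,2:]
def mask(im,lo,hi): return cv2.inRange(cv2.cvtColor(im,cv2.COLOR_RGB2HSV),lo,hi)
def blobs(m,a=8):
    n,l,s,c=cv2.connectedComponentsWithStats(m); return [(c[i],s[i,4]) for i in range(1,n) if s[i,4]>=a]
def delta(pos,yaw):
    "tool-frame shift and turn from measured pose to pos,yaw(deg)"
    o=env.get_obs();R=Ro.from_euler('xyz',o['ee_rot'],degrees=True)
    d=R.inv().apply(np.array(pos)-o['tool_pos']); w=(o['ee_rot'][2]-yaw+180)%360-180
    print('now',o['t'],o['tool_pos'],o['ee_rot'],'delta',d,'turn',w)
E
python3 - <<'E'
from h import *
I={n:cv2.imread(f'pics/{n}0.png')[:,:,::-1] for n in('top','side')};C={n:cam(n) for n in I}
OR=((4,140,120),(14,255,255));BL=((105,150,40),(125,255,255))
for n in I:
    im=np.ascontiguousarray(I[n])
    print(n,'orange',[b for b in blobs(mask(im,(0,150,150),(12,255,255)),5)])
    for b in blobs(mask(im,*BL),150): print(' blue',b)
m=mask(np.ascontiguousarray(I['top']),*BL);cs,_=cv2.findContours(m,0,2)
for c in cs:
    if cv2.contourArea(c)>300:
        q=cv2.boxPoints(cv2.minAreaRect(c)); X=ray(C['top'],q,0.012); print(X, X.mean(0),np.linalg.norm(np.diff(X,axis=0),axis=1))
print('nut',ray(C['top'],[[228,267]],.092),ray(C['side'],[[337,250]],.092))
print('tri',tri(C['top'],(228,267),C['side'],(337,250)))
print('sockets',ray(C['top'],[[378,249],[411,257],[447,264]],.083))
print('bottle, screw, bin',ray(C['top'],[[313,155],[224,122],[219,190],[122,235]],.02))
E
```

```text
top orange [(array([222.1667, 261.3333]), np.int32(6)), (array([220.3333, 266.8333]), np.int32(6)), (array([234.4, 265.8]), np.int32(5)), (array([223.2, 271.6]), np.int32(5))]
 blue (array([121.4333, 235.6802]), np.int32(2317))
 blue (array([404.8667, 260.4949]), np.int32(2168))
side orange [(array([328.3333, 249.8333]), np.int32(6)), (array([342.8333, 252.1667]), np.int32(6))]
 blue (array([363.0028,  44.5959]), np.int32(1084))
 blue (array([313.3949, 162.2486]), np.int32(704))
 blue (array([304.6308, 385.492 ]), np.int32(4049))
[[ 0.5052 -0.1392  0.012 ]
 [ 0.5766 -0.1529  0.012 ]
 [ 0.5349 -0.3941  0.012 ]
 [ 0.4643 -0.3787  0.012 ]] [ 0.5203 -0.2662  0.012 ] [0.0727 0.2448 0.0722]
[[0.52   0.5053 0.012 ]
 [0.6403 0.474  0.012 ]
 [0.6062 0.3615 0.012 ]
 [0.4869 0.394  0.012 ]] [0.5633 0.4337 0.012 ] [0.1243 0.1175 0.1237]
nut [[0.4926 0.1593 0.092 ]] [[0.4916 0.1554 0.092 ]]
tri [0.4924 0.1588 0.0963]
sockets [[ 0.5425 -0.1815  0.083 ]
 [ 0.5262 -0.2565  0.083 ]
 [ 0.5125 -0.338   0.083 ]]
bottle, screw, bin [[ 0.7747 -0.0337  0.02  ]
 [ 0.8541  0.1908  0.02  ]
 [ 0.6809  0.1963  0.02  ]
 [ 0.5638  0.4289  0.02  ]]
```

Request:
carry_out(
  commands=[
    [0, -0.035, -0.032, 0, 0],
    [0, -0.036, -0.033, 0, 0],
    [0, -0.037, -0.034, 0, 0],
    [0, -0.037, -0.034, 0, 0],
    [0, -0.037, -0.034, 0, 0],
  ],
)

```text
t: 0.6
tool_pos: [0.2965, 0.4495, 0.2495]
ee_rot: [-180.0, -0.0, 166.4]
wrist_force: [0.2, -0.2, 0.1]
finger_gap: 0.0854
grasp_force: 0.0
```

Request:
carry_out(
  commands=[
    [0, -0.037, -0.034, 0, 0],
    [0, -0.037, -0.034, 0, 0],
    [0, -0.037, -0.034, 0, 0],
    [0, -0.037, -0.034, 0, 0],
    [0, -0.037, -0.034, 0, 0],
  ],
)

```text
t: 1.1
tool_pos: [0.4356, 0.2418, 0.2498]
ee_rot: [180.0, -0.0, 166.4]
wrist_force: [1.0, 1.0, 0.6]
finger_gap: 0.0853
grasp_force: 0.0
```

Request:
carry_out(
  commands=[
    [0, -0.037, -0.034, 0, 0],
    [0, -0.035, -0.032, 0, 0],
    [0, 0, 0, 0, 8.5],
    [0, 0, 0, 0, 8.5],
    [0, 0, 0, 0, 8.5],
  ],
)

```text
t: 1.6
tool_pos: [0.4894, 0.162, 0.2493]
ee_rot: [-179.9, -0.1, 140.4]
wrist_force: [-0.3, 0.2, 1.0]
finger_gap: 0.0858
grasp_force: 0.0
```

Request:
carry_out(
  commands=[
    [0, 0, 0, 0, 8.5],
    [0, 0, 0, 0, 8.5],
    [0, 0, 0, 0, 8.5],
    [0, 0, 0, 0, 8.5],
    [0, 0, 0, 0, 8.5],
  ],
)

```text
t: 2.1
tool_pos: [0.4891, 0.1627, 0.2494]
ee_rot: [-179.9, -0.0, 98.0]
wrist_force: [-0.3, -0.6, -0.8]
finger_gap: 0.0852
grasp_force: 0.0
```

Request:
carry_out(
  commands=[
    [0, 0, 0, 0, 8.5],
    [0, 0, 0, 0, 8.5],
    [0, 0, 0, 0, 1.5],
    [0, 0, 0, 0, 0],
    [0, 0, 0, 0, 0],
  ],
)

```text
t: 2.6
tool_pos: [0.4893, 0.1628, 0.2498]
ee_rot: [-180.0, 0.0, 80.0]
wrist_force: [-0.1, -0.2, -0.5]
finger_gap: 0.0858
grasp_force: 0.0
```

```bash
python3 - <<'E'
from h import *
grab('wrist','w1')
im=cv2.imread('pics/w1.png'); cv2.imwrite('pics/w1s.png',cv2.resize(im,(784,588),interpolation=cv2.INTER_CUBIC))
E
```

```text
(no output)
```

View pics/w1s.png

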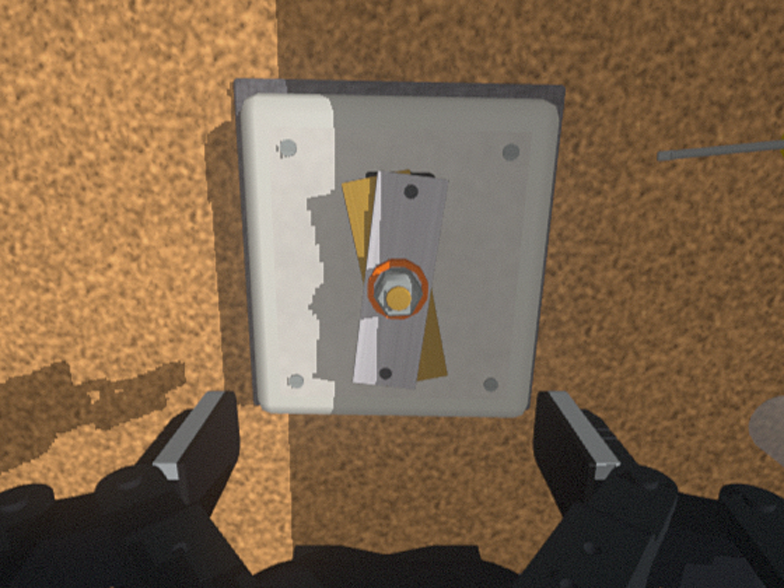

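The nut/ring centre is at native (284,206), about the middle of the picture. The brass lower plate is turned CCW, the upper aluminium plate CW, and the black block just shows at (285,125). Next: measure the ring, the antenna yaw and the plates.

```bash
cat >>h.py <<'E'
def load(f):
    d=np.load(f'pics/{f}.npz'); return np.ascontiguousarray(cv2.imread(f'pics/{f}.png')[:,:,::-1]),cam('wrist',dict(tool_pos=d['p'],ee_rot=d['r']))
def ring(f):
    im,c=load(f); m=mask(im,(0,150,90),(14,255,255)); p=cv2.findNonZero(m)
    e=cv2.fitEllipse(cv2.convexHull(p)); return e,c
E
python3 - <<'E'
from h import *
e,c=ring('w1');print(e,ray(c,e[0],.092))
im,c=load('w1')
r=ray(c,cv2.ellipse2Poly((int(e[0][0]),int(e[0][1])),(int(e[1][0]/2),int(e[1][1]/2)),int(e[2]),0,360,90),.092);print('diam',np.linalg.norm(r[0]-r[2]),np.linalg.norm(r[1]-r[3]))
# foam outline: low-saturation region
hsv=cv2.cvtColor(im,cv2.COLOR_RGB2HSV)
m=cv2.inRange(hsv,(0,0,50),(180,60,255)); m[300:]=0
n,l,s,ce=cv2.connectedComponentsWithStats(m); k=l[150,200]; m=np.uint8(l==k)*255
cs,_=cv2.findContours(m,0,2); h=max(cs,key=cv2.contourArea)
print('bbox',cv2.boundingRect(h),'area',cv2.contourArea(h))
# lines by Canny: housing edges
g=cv2.cvtColor(im,cv2.COLOR_RGB2GRAY);ed=cv2.Canny(g,40,110)
L=cv2.createLineSegmentDetector(0).detect(g)[0][:,0]
for a in L:
    if np.hypot(*(a[2:]-a[:2]))>35 and a[1]<300 and 150<a[0]<420:
        z=.085 if 240<a[0]<325 and 115<a[1]<285 else (.0 if (a[1]<75 or a[0]<190 or a[0]>395) else .05)
        X=ray(c,a.reshape(2,2),z); d=X[1]-X[0]
        print(np.round(a),z,'ang',np.degrees(np.arctan2(d[1],d[0]))%180,'len',np.hypot(*d[:2]))
E
```

```text
((420.12152099609375, 203.42266845703125), (295.0059509277344, 444.7211608886719), 25.67978858947754) [[0.604  0.1425 0.092 ]]
diam 0.2505212359145981 0.36491176257635505
bbox (167, 56, 237, 242) area 51133.5
[270. 121. 260. 199.] 0.085 ang 72.70528451453465 len 0.06343480206329884
[168. 279. 171. 328.] 0.0 ang 77.77978857592345 len 0.06453515320966155
[391.  70. 181.  67.] 0.0 ang 169.09710790467787 len 0.20287724065422122
[391. 279. 427. 334.] 0.05 ang 114.77175324887061 len 0.07732371622756638
[257. 228. 252. 272.] 0.085 ang 72.55808847187957 len 0.04095826982945401
[269. 272. 269. 227.] 0.085 ang 79.40111120237134 len 0.04176927054201017
[160. 276. 151. 144.] 0.0 ang 78.1365322965926 len 0.1477804832055064
[270. 186. 272. 123.] 0.085 ang 78.18746042374073 len 0.04958569426921659
[239. 133. 238.  81.] 0.05 ang 79.18224278202723 len 0.04329160115123238
[169. 104. 164.  70.] 0.0 ang 83.94117731828567 len 0.032182361255287534
[199.  56. 196.  14.] 0.0 ang 79.94927201664355 len 0.03517026435820914
[174.  72. 187. 289.] 0.0 ang 78.84648728038165 len 0.23427703125699634
[192. 292. 236. 294.] 0.05 ang 166.02440880806105 len 0.043879913400523524
[375. 293. 399.  77.] 0.05 ang 78.97762417482859 len 0.20332416258137306
[308. 205. 319. 266.] 0.085 ang 91.34502416479752 len 0.05661177328310366
[206.  56. 267.  57.] 0.0 ang 168.75354694546763 len 0.05863057439435264
[297. 271. 307. 208.] 0.085 ang 72.46878708930689 len 0.05767495122893106
[179. 263. 174. 203.] 0.0 ang 79.59881505922789 len 0.07000941432798084
[244. 132. 255. 181.] 0.085 ang 91.57309650670835 len 0.039592608358392824
[175. 199. 169. 107.] 0.0 ang 78.99303283209413 len 0.09475308990074445
[246. 295. 324. 297.] 0.05 ang 169.14476392823622 len 0.07944627859413178
[400.  99. 392. 173.] 0.0 ang 79.29395935396853 len 0.07341473847181003
[327. 297. 372. 297.] 0.05 ang 169.4985178248235 len 0.045460233056584275
```

Request:
carry_out(
  commands=[
    [0, 0, 0, 0.02, 1.0],
    [0, -0.02, 0, 0.02, 0],
    [0, -0.01, 0, 0.01, 0],
    [0, 0, 0, 0, 0],
    [0, 0, 0, 0, 0],
  ],
)

```text
t: 3.15
tool_pos: [0.4841, 0.1334, 0.2006]
ee_rot: [180.0, -0.0, 78.8]
wrist_force: [-0.4, 0.0, 0.8]
finger_gap: 0.0851
grasp_force: 0.0
```

```bash
cat >>h.py <<'E'
def ring(f,cen,w=40):
    im,c=load(f); m=mask(im,(2,170,90),(14,255,255)); q=np.zeros_like(m); cv2.circle(q,cen,w,255,-1); m&=q
    p=cv2.findNonZero(m); return cv2.fitEllipse(cv2.convexHull(p)),c
E
python3 - <<'E'
from h import *
grab('wrist','w2')
e1,c1=ring('w1',(284,206),27); print(e1,ray(c1,e1[0],.092))
im,c=load('w2'); g=proj(c,ray(c1,e1[0],.092))[0]; print(g)
e2,c2=ring('w2',(int(g[0]),int(g[1])),38); print(e2,ray(c2,e2[0],.092)); print('tri',tri(c1,e1[0],c2,e2[0]))
x,y=int(g[0]),int(g[1]); cr=im[max(0,y-60):y+50,x-70:x+70]; cv2.imwrite('pics/w2c.png',cv2.resize(cr[:,:,::-1],None,fx=5,fy=5,interpolation=cv2.INTER_CUBIC)); print(x-70,max(0,y-60))
E
```

```text
((283.772216796875, 206.12413024902344), (42.26191711425781, 42.63477325439453), 130.79043579101562) [[0.4949 0.1594 0.092 ]]
[284.7278 181.7336]
((284.64727783203125, 181.73269653320312), (52.313621520996094, 52.943946838378906), 173.80816650390625) [[0.4948 0.1594 0.092 ]]
tri [0.4948 0.1594 0.092 ]
214 121
```

View pics/w2c.png

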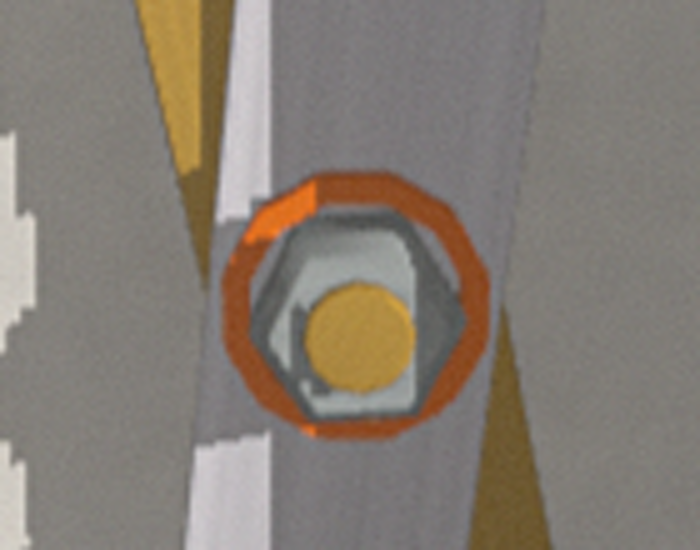

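Ring triangulates to (0.4948, 0.1594, 0.092), which matches the stated height. In the crop, the nut's corners lie left/right at (250,318) and (467,322), with a flat facing the image bottom. Next: get the nut's yaw numerically.

```bash
python3 - <<'E'
from h import *
im,c=load('w2'); x0,y0=214,121
g=cv2.resize(cv2.cvtColor(im,cv2.COLOR_RGB2GRAY)[y0:y0+110,x0:x0+140],None,fx=4,fy=4,interpolation=cv2.INTER_CUBIC)
for a in cv2.createLineSegmentDetector(0).detect(g)[0][:,0]:
    q=a.reshape(2,2)/4+[x0-.375,y0-.375]; l=np.hypot(*(q[1]-q[0])); mid=q.mean(0)
    if l>8 and np.hypot(*(mid-[284.6,183]))<24:
        X=ray(c,q,.104); d=X[1]-X[0]; A=np.degrees(np.arctan2(d[1],d[0])); print(np.round(q.ravel(),1),'len mm',1e3*np.hypot(*d[:2]),'edge ang mod60',A%60)
V=ray(c,np.array([[250,318],[467,322]])/5+[x0,y0],.1025);d=V[1]-V[0];print('vertex dist mm',1e3*np.linalg.norm(d),'ang',np.degrees(np.arctan2(d[1],d[0])))
# block angle and clamp targets
o=env.get_obs();print(o['tool_pos'])
u=np.array([np.cos(np.radians(78.95)),np.sin(np.radians(78.95))])
for s in(1,-1): print('clamp',s,np.array([.4948,.1594])+s*.047*u)
delta([*(np.array([.4948,.1594])-.047*u),.2],78.95)
delta([*(np.array([.4948,.1594])+.047*u),.2],78.95)
E
```

```text
[296.6 201.1 296.6 174.2] len mm 17.165483189038348 edge ang mod60 19.887859212233195
[271.6 193.9 271.5 182.3] len mm 7.392122818789397 edge ang mod60 19.03709119878583
[274.9 172.  266.4 189.9] len mm 12.528717474889524 edge ang mod60 53.54523812887
[277.5 203.3 294.8 202.3] len mm 10.958179656415282 edge ang mod60 52.45504594134319
[292.2 166.7 281.  166.4] len mm 6.929430623356211 edge ang mod60 47.5478127595035
[264.2 182.3 271.9 165.1] len mm 11.715148444557896 edge ang mod60 54.68895438779156
[275.1 183.6 275.4 193.9] len mm 6.606504169446403 edge ang mod60 20.74829965218123
[295.9 165.2 303.1 176.8] len mm 8.582450370803302 edge ang mod60 51.679783773496794
[267.9 169.1 263.6 176.3] len mm 5.284092447870455 edge ang mod60 47.88227261862704
[278.2 163.4 289.1 163.3] len mm 6.719123679600378 edge ang mod60 49.61277669540055
[306.2 178.  300.6 166.7] len mm 7.897156045947243 edge ang mod60 45.85587470088164
vertex dist mm 27.312674680978237 ang -12.184867660572626
[0.4844 0.1336 0.2012]
clamp 1 [0.5038 0.2055]
clamp -1 [0.4858 0.1133]
now 3.2 [0.4844 0.1336 0.2012] [179.8945  -0.0483  78.8692] delta [-0.0196  0.0052  0.0012] turn -0.08079411304834139
now 3.2 [0.4844 0.1336 0.2012] [179.8945  -0.0483  78.8692] delta [0.0744 0.0051 0.0012] turn -0.08079411304834139
```

Request:
carry_out(
  commands=[
    [0, -0.02, 0.005, 0, 0],
    [0, 0, 0, 0.04, 0],
    [0, 0, 0, 0.04, 0],
    [0, 0, 0, 0.03, 0],
    [0, 0, 0, 0, 0],
  ],
)

```text
t: 3.7
tool_pos: [0.482, 0.1131, 0.0867]
ee_rot: [-179.6, 0.1, 78.9]
wrist_force: [-0.9, -0.8, -0.4]
finger_gap: 0.0855
grasp_force: 0.0
```

```bash
python3 - <<'E'
from h import *
delta([.4858,.1133,.078],78.95); im,c=grab('wrist','w3'); cv2.imwrite('pics/w3s.png',cv2.resize(im[:,:,::-1],(784,588)))
E
```

```text
now 3.7 [0.482  0.1131 0.0867] [-179.5565    0.0902   78.9044] delta [0.001  0.0037 0.0086] turn -0.045584154680909705
```

View pics/w3s.png

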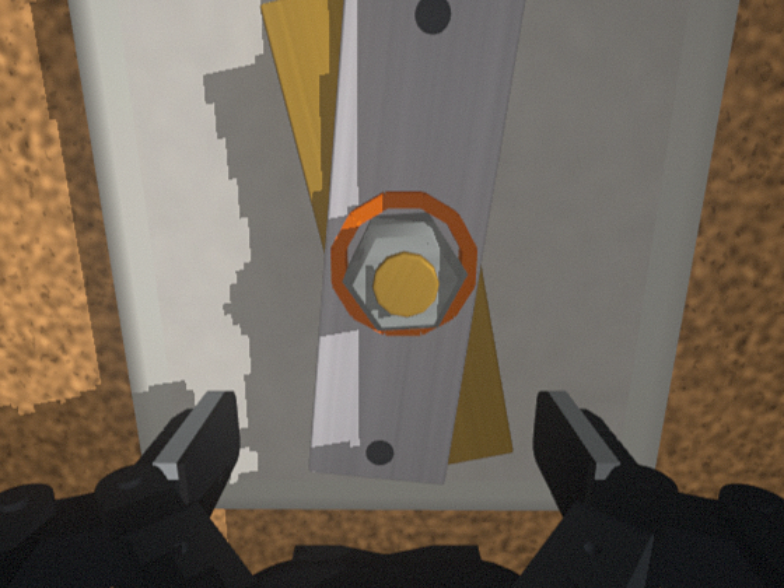

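The fingers straddle the -y end of the plates with clearance on both sides: pads at columns 235 and 540, plates from 310 to 512. Now settle, lower and clamp.

Request:
carry_out(
  commands=[
    [0, 0, 0, 0, 0],
    [0, 0, 0, 0, 0],
  ],
  grip_force=20,
)

```text
t: 3.95
tool_pos: [0.4868, 0.113, 0.0928]
ee_rot: [179.7, -0.1, 78.9]
wrist_force: [0.7, -0.0, 0.6]
finger_gap: 0.0857
grasp_force: 0.0
```

```bash
python3 - <<'E'
from h import *
delta([.4858,.1133,.078],78.95)
E
```

```text
now 3.95 [0.4868 0.113  0.0928] [179.7093  -0.0662  78.8963] delta [ 0.0001 -0.0011  0.0148] turn -0.053713483593355704
```

Request:
carry_out(
  commands=[
    [0, 0, -0.0005, 0.008, 0],
    [0, 0, 0, 0.006, 0],
    [0, 0, 0, 0, 0],
    [0, 0, 0, 0, 0],
    [0.3, 0, 0, 0, 0],
  ],
  grip_force=20,
)

```text
t: 4.45
tool_pos: [0.4843, 0.1128, 0.0761]
ee_rot: [180.0, 0.0, 78.9]
wrist_force: [-0.6, 0.1, 0.2]
finger_gap: 0.073
grasp_force: 0.0
```

Request:
carry_out(
  commands=[
    [0.35, 0, 0, 0, 0],
    [0.4, 0, 0, 0, 0],
    [0.45, 0, 0, 0, 0],
    [0.6, 0, 0, 0, 0],
    [0.6, 0, 0, 0, 0],
  ],
)

```text
t: 4.95
tool_pos: [0.4861, 0.1124, 0.0769]
ee_rot: [179.7, -0.0, 78.9]
wrist_force: [4.8, -3.1, 0.5]
finger_gap: 0.0396
grasp_force: 27.6
```

Request:
carry_out(
  commands=[
    [0.7, 0, 0, 0, 0],
    [0.7, 0, 0, 0, 0],
    [0.7, 0, 0, 0, 0],
    [0.7, 0, 0, 0, 0],
    [0.7, 0, 0, 0, 0],
  ],
)

```text
t: 5.45
tool_pos: [0.4861, 0.1124, 0.0769]
ee_rot: [179.7, -0.0, 78.9]
wrist_force: [4.1, -1.7, 0.3]
finger_gap: 0.0394
grasp_force: 27.6
```

```bash
python3 - <<'E'
from h import *
im,c=grab('wrist','w4'); o=env.get_obs();print(o['tool_pos'],o['ee_rot'],o['wrist_force'],o['moment'],o['finger_gap'],o['grasp_force'])
cv2.imwrite('pics/w4s.png',cv2.resize(im[:,:,::-1],(784,588)))
E
```

```text
[0.4861 0.1124 0.0769] [179.7065  -0.0059  78.9132] [ 4.4252 -1.85   -0.243 ] [-0.3574 -0.6919  0.0888] 0.03974167231310844 27.587129697203636
```

View pics/w4s.png

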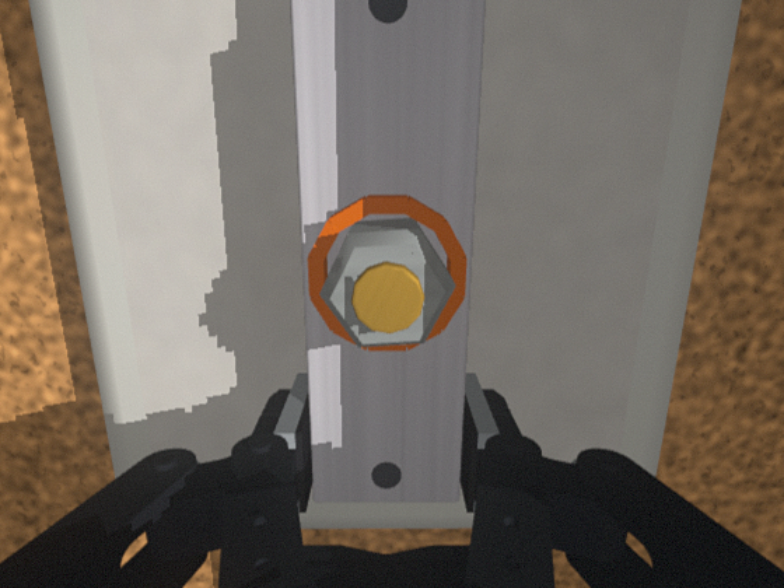

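Clamped: gap 39.6 mm, the width of the block. The upper plate is now aligned with the housing and no brass is visible. Release, rise and go over the rack.

Request:
carry_out(
  commands=[
    [0.4, 0, 0, 0, 0],
    [0.2, 0, 0, 0, 0],
    [0, 0, 0, 0, 0],
    [0, 0, 0, 0, 0],
    [0, 0, 0, 0, 0],
  ],
)

```text
t: 6.0
tool_pos: [0.4839, 0.113, 0.0758]
ee_rot: [-180.0, 0.0, 78.9]
wrist_force: [0.7, 0.6, 0.3]
finger_gap: 0.0856
grasp_force: 0.0
```

Request:
carry_out(
  commands=[
    [0, 0, 0, -0.03, 0],
    [0, 0, 0, -0.045, 0],
    [0, 0, 0, -0.045, 0],
    [0, 0, 0, -0.045, 0],
    [0, 0, 0, -0.01, -1.3],
  ],
)

```text
t: 6.5
tool_pos: [0.4869, 0.1131, 0.2578]
ee_rot: [179.4, -0.1, 80.2]
wrist_force: [-0.9, 0.5, 0.9]
finger_gap: 0.0854
grasp_force: 0.0
```

```bash
python3 - <<'E'
from h import *
im,c=grab('wrist','w5'); 
g=cv2.cvtColor(im,cv2.COLOR_RGB2GRAY); q=proj(c,[.4948,.1594,.085])[0]; print(q)
for a in cv2.createLineSegmentDetector(0).detect(g)[0][:,0]:
    p=a.reshape(2,2); m=p.mean(0)
    if np.hypot(*(p[1]-p[0]))>20 and abs(m[0]-q[0])<60 and abs(m[1]-q[1])<90:
        X=ray(c,p,.085); d=X[1]-X[0]; n=np.array([-np.sin(np.radians(78.95)),np.cos(np.radians(78.95))]);print(np.round(a),np.degrees(np.arctan2(d[1],d[0]))%180,'off mm',1e3*(X.mean(0)[:2]-[.4948,.1594])@n)
delta([.52,-.266,.25],80.2)
E
```

```text
[273.8007 143.0939]
[249. 169. 249. 218.] 78.91700266153512 off mm 19.710852648210995
[221. 222. 221. 178.] 77.61398072697239 off mm 44.162744069315856
[220. 147. 220.  78.] 77.75291726632703 off mm 43.52033329406116
[250.  58. 250. 133.] 78.34309957370378 off mm 19.430199795601414
[260. 124. 262.  57.] 78.27894409550301 off mm 10.842830307838895
[258. 221. 259. 168.] 78.5559731828656 off mm 11.965011930104724
now 6.55 [0.4866 0.113  0.2569] [179.4375  -0.1143  80.2868] delta [-0.368   0.0968  0.0071] turn 0.08684351465456075
```

Request:
carry_out(
  commands=[
    [0, -0.03, 0.008, 0, 0],
    [0, -0.045, 0.012, 0, 0],
    [0, -0.045, 0.012, 0, 0],
    [0, -0.045, 0.012, 0, 0],
    [0, -0.045, 0.012, 0, 0],
  ],
)

```text
t: 7.05
tool_pos: [0.5025, -0.105, 0.2489]
ee_rot: [-179.8, -0.1, 80.2]
wrist_force: [0.4, 0.2, 0.4]
finger_gap: 0.0852
grasp_force: 0.0
```

Request:
carry_out(
  commands=[
    [0, -0.045, 0.012, 0, 0],
    [0, -0.045, 0.012, 0, 0],
    [0, -0.038, 0.01, 0, 0],
    [0, -0.03, 0.007, 0, 0],
    [0, 0, 0, 0, 0],
  ],
)

```text
t: 7.55
tool_pos: [0.516, -0.2694, 0.2484]
ee_rot: [-179.8, -0.0, 79.9]
wrist_force: [-0.8, 0.8, 0.2]
finger_gap: 0.0854
grasp_force: 0.0
```

Request:
carry_out(
  commands=[
    [0, 0, 0, 0, 0],
    [0, 0, 0, 0, 0],
  ],
)

```text
t: 7.75
tool_pos: [0.5166, -0.265, 0.2496]
ee_rot: [-179.9, -0.1, 80.2]
wrist_force: [0.0, 0.3, 0.2]
finger_gap: 0.0852
grasp_force: 0.0
```

```bash
python3 - <<'E'
from h import *
im,c=grab('wrist','r1'); cv2.imwrite('pics/r1s.png',cv2.resize(im[:,:,::-1],(784,588)))
delta([.52,-.266,.25],80.2)
E
```

```text
now 7.8 [ 0.5167 -0.2649  0.2501] [-179.9154   -0.0621   80.2474] delta [-0.0006  0.0034  0.0001] turn 0.04736366181592189
```

View pics/r1s.png

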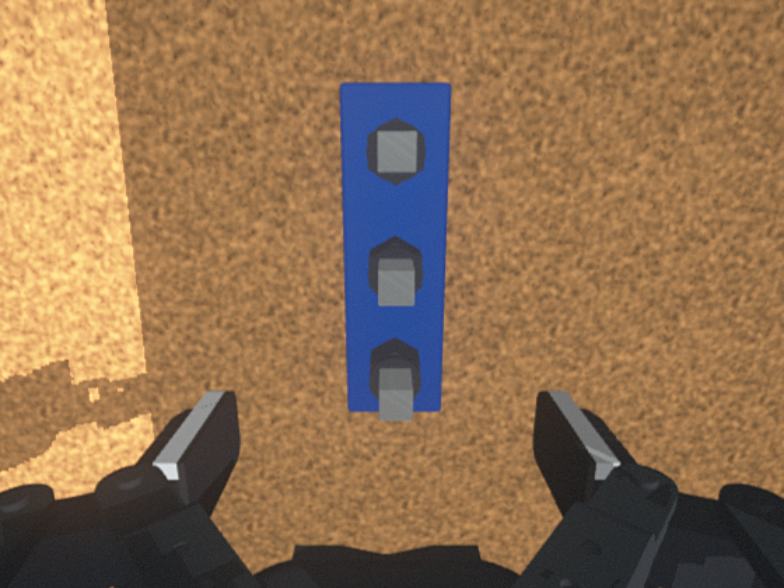

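Three sockets, adapter tops near native (284,108), (283,207), (283,289); peg2 is uppermost. I move toward peg2 for a second view.

Request:
carry_out(
  commands=[
    [0, 0.035, 0.001, 0.01, 0],
    [0, 0.04, 0.001, 0.02, 0],
    [0, 0, 0, 0, 0],
    [0, 0, 0, 0, 0],
    [0, 0, 0, 0, 0],
  ],
)

```text
t: 8.3
tool_pos: [0.5321, -0.1928, 0.2219]
ee_rot: [179.9, 0.1, 80.2]
wrist_force: [0.6, 0.2, 1.1]
finger_gap: 0.0858
grasp_force: 0.0
```

```bash
python3 - <<'E'
from h import *
grab('wrist','r2')
def tops(f):
    im,c=load(f); m=mask(im,(0,0,95),(180,70,255)); b=mask(im,(105,120,40),(125,255,255))
    cs,_=cv2.findContours(b,0,2); h=cv2.convexHull(max(cs,key=cv2.contourArea)); z=np.zeros_like(m); cv2.fillPoly(z,[cv2.convexHull(np.vstack([h]))],255)
    z=cv2.dilate(z,np.ones((15,15))); r=[]
    cs,_=cv2.findContours(cv2.morphologyEx(m&z,cv2.MORPH_OPEN,np.ones((5,5))),0,2)
    for k in cs:
        if cv2.contourArea(k)>150: r.append(cv2.boundingRect(k))
    q=cv2.boxPoints(cv2.minAreaRect(h)); X=ray(c,q,.012)
    return sorted(r,key=lambda a:a[1]),X,c
for f in('r1','r2'):
    r,X,c=tops(f); print(f,r); print(X.mean(0),[ (round(np.linalg.norm(X[i]-X[i-1]),4),round(np.degrees(np.arctan2(*(X[i]-X[i-1])[1::-1]))%180,2)) for i in range(4)])
    im=load(f)[0]; print([im[int(a[1]+y),int(a[0]+a[2]/2)].tolist() for a in r[-1:] for y in range(0,a[3],4)])
E
```

```text
r1 [(269, 93, 29, 30), (270, 185, 26, 33), (271, 263, 24, 38)]
[ 0.5214 -0.2693  0.012 ] [(np.float64(0.0875), np.float64(170.35)), (np.float64(0.2424), np.float64(78.76)), (np.float64(0.0724), np.float64(170.25)), (np.float64(0.2423), np.float64(82.35))]
[[97, 100, 100], [111, 108, 111], [106, 109, 107], [106, 107, 107], [128, 129, 128], [129, 131, 130], [137, 137, 137], [129, 128, 128], [133, 134, 132], [131, 133, 132]]
r2 [(265, 186, 29, 37), (266, 271, 26, 41), (266, 345, 25, 27)]
[ 0.5213 -0.2686  0.012 ] [(np.float64(0.2428), np.float64(78.52)), (np.float64(0.073), np.float64(170.26)), (np.float64(0.2429), np.float64(82.23)), (np.float64(0.0887), np.float64(170.22))]
[[102, 103, 102], [103, 105, 107], [107, 111, 109], [109, 110, 109], [109, 109, 110], [109, 110, 110], [127, 130, 128]]
```

```bash
python3 - <<'E'
from h import *
T={}
for f,cen in(('r1',[(283.5,108),(283,205),(283,287)]),('r2',[(279.5,204),(279,292),(279,372)])):
    im,c=load(f); m=cv2.medianBlur(mask(im,(0,0,119),(180,50,255)),5); cs,_=cv2.findContours(m,0,2); T[f]=[]
    for q in cen:
        k=[a for a in cs if cv2.contourArea(a)>60 and abs(cv2.minAreaRect(a)[0][0]-q[0])<12 and abs(cv2.minAreaRect(a)[0][1]-q[1])<25]
        if k: 
            k=max(k,key=cv2.contourArea);r=cv2.minAreaRect(k);X=ray(c,cv2.boxPoints(r),.083);print(f,np.round(r[0],1),np.round(r[1],1),'->',X.mean(0),'sz',np.linalg.norm(X[1]-X[0]),np.linalg.norm(X[2]-X[1])); T[f].append(np.array(r[0]))
    T[f+'c']=c
for a,b in zip(T['r1'],T['r2']): print('tri',tri(T['r1c'],a,T['r2c'],b))
delta([.5337,-.1917,.1],80.35)
E
```

```text
r1 [283.5 108. ] [28. 27.] -> [ 0.5342 -0.1929  0.083 ] sz 0.020678492932728353 0.020749211216974015
r1 [282.5 205. ] [24. 25.] -> [ 0.5208 -0.2694  0.083 ] sz 0.020704219267543022 0.020762147259297512
r1 [282.5 288.5] [21. 23.] -> [ 0.5081 -0.346   0.083 ] sz 0.02047781225514007 0.020971605699059134
r2 [278.5 208.5] [27. 27.] -> [ 0.5341 -0.1925  0.083 ] sz 0.02026236160456659 0.021272294241048532
r2 [278.5 300. ] [22. 25.] -> [ 0.521  -0.2694  0.083 ] sz 0.02034910809193035 0.02033629219004603
r2 [278.5 378.5] [19. 23.] -> [ 0.508  -0.3465  0.083 ] sz 0.020174124078404944 0.020366362807979245
tri [ 0.5342 -0.1928  0.0815]
tri [ 0.5209 -0.2693  0.083 ]
tri [ 0.5082 -0.3451  0.0845]
now 8.35 [ 0.5321 -0.1933  0.2221] [179.9017   0.0524  80.1678] delta [0.002  0.0011 0.1221] turn -0.18218497993842675
```

Request:
carry_out(
  commands=[
    [0, 0.001, 0.002, 0.03, 0],
    [0, 0, 0, 0.045, 0],
    [0, 0, 0, 0.04, 0],
    [0, 0, 0, 0.025, 0],
    [0, 0, 0, 0.013, 0],
  ],
  grip_force=60,
)

```text
t: 8.85
tool_pos: [0.5326, -0.1924, 0.0657]
ee_rot: [-179.8, -0.1, 80.1]
wrist_force: [-0.3, 0.2, 0.6]
finger_gap: 0.0852
grasp_force: 0.0
```

Request:
carry_out(
  commands=[
    [0, 0, 0, 0, 0],
    [0, 0, 0, 0, 0],
    [0.4, 0, 0, 0, 0],
    [0.6, 0, 0, 0, 0],
    [0.7, 0, 0, 0, 0],
  ],
)

```text
t: 9.35
tool_pos: [0.5346, -0.1925, 0.0693]
ee_rot: [179.9, 0.0, 80.2]
wrist_force: [0.8, -0.3, -0.3]
finger_gap: 0.0442
grasp_force: 0.0
```

Request:
carry_out(
  commands=[
    [0.85, 0, 0, 0, 0],
    [0.9, 0, 0, 0, 0],
    [0.9, 0, 0, 0, 0],
    [0.9, 0, 0, 0, 0],
  ],
)

```text
t: 9.75
tool_pos: [0.5342, -0.1922, 0.0686]
ee_rot: [180.0, 0.0, 80.2]
wrist_force: [-1.3, 0.5, 3.3]
finger_gap: 0.0213
grasp_force: 59.7
```

```bash
python3 - <<'E'
from h import *
delta([.4948,.1594,.2],110);print(env.get_obs()['wrist_force'],env.get_obs()['finger_gap'],env.get_obs()['grasp_force'])
E
```

```text
now 9.75 [ 0.5342 -0.1922  0.0686] [179.9666   0.0099  80.177 ] delta [ 0.3397 -0.0988 -0.1315] turn -29.823014242486636
[-1.2979  0.5453  3.3428] 0.02132444915196386 59.74313735961914
```

Request:
carry_out(
  commands=[
    [0.9, 0, 0, -0.015, 0],
    [0.9, 0, 0, -0.03, 0],
    [0.9, 0, 0, -0.04, 0],
    [0.9, 0, 0, -0.035, 0],
    [0.9, 0, 0, -0.012, 0],
  ],
)

```text
t: 10.25
tool_pos: [0.5354, -0.1929, 0.2046]
ee_rot: [179.6, 0.1, 80.2]
wrist_force: [0.5, 1.2, -2.7]
finger_gap: 0.0212
grasp_force: 59.5
```

Request:
carry_out(
  commands=[
    [0.9, 0.03, -0.009, 0, 0],
    [0.9, 0.042, -0.012, 0, 0],
    [0.9, 0.042, -0.012, 0, 0],
    [0.9, 0.042, -0.012, 0, 0],
    [0.9, 0.042, -0.012, 0, 0],
  ],
)

```text
t: 10.75
tool_pos: [0.5099, 0.0145, 0.1982]
ee_rot: [-179.8, -0.0, 80.1]
wrist_force: [0.2, -0.5, -2.7]
finger_gap: 0.0211
grasp_force: 59.3
```

Request:
carry_out(
  commands=[
    [0.9, 0.042, -0.012, 0, 0],
    [0.9, 0.042, -0.012, 0, 0],
    [0.9, 0.035, -0.01, 0, 0],
    [0.9, 0.022, -0.007, 0, 0],
    [0.9, 0, 0, 0, -5],
  ],
)

```text
t: 11.25
tool_pos: [0.4932, 0.1613, 0.1981]
ee_rot: [-179.8, -0.0, 85.5]
wrist_force: [-0.1, -0.3, -3.2]
finger_gap: 0.0211
grasp_force: 59.3
```

Request:
carry_out(
  commands=[
    [0.9, 0, 0, 0, -8],
    [0.9, 0, 0, 0, -8],
    [0.9, 0, 0, 0, -8],
    [0.9, 0, 0, 0, -0.8],
    [0.9, 0, 0, 0, 0],
  ],
)

```text
t: 11.75
tool_pos: [0.4944, 0.1585, 0.1988]
ee_rot: [-179.9, -0.0, 109.8]
wrist_force: [-0.4, 0.6, -3.2]
finger_gap: 0.0213
grasp_force: 59.3
```

Request:
carry_out(
  commands=[
    [0.9, 0, 0, 0, 0],
    [0.9, 0, 0, 0, 0],
    [0.9, 0, 0, 0, 0],
  ],
)

```text
t: 12.05
tool_pos: [0.4952, 0.1586, 0.1999]
ee_rot: [-180.0, -0.0, 109.9]
wrist_force: [-0.2, 0.2, -3.2]
finger_gap: 0.0211
grasp_force: 59.3
```

```bash
python3 - <<'E'
from h import *
delta([.4948,.1594,.17],110);print(env.get_obs()['wrist_force'],env.get_obs()['finger_gap'],env.get_obs()['grasp_force'])
E
```

```text
now 12.05 [0.4952 0.1586 0.1999] [-179.9939   -0.0022  109.9303] delta [ 0.0008 -0.0001  0.0299] turn -0.06965496172028907
[-0.2009  0.2035 -3.1788] 0.021137052032648904 59.32871639728546
```

Request:
carry_out(
  commands=[
    [0.9, 0.001, 0, 0.015, 0],
    [0.9, 0, 0, 0.013, 0],
    [0.9, 0, 0, 0.004, 0],
    [0.9, 0, 0, 0, 0],
    [0.9, 0, 0, 0, 0],
  ],
)

```text
t: 12.55
tool_pos: [0.4949, 0.1596, 0.1678]
ee_rot: [-180.0, -0.0, 110.0]
wrist_force: [-0.2, -0.1, -2.5]
finger_gap: 0.0211
grasp_force: 59.3
```

Request:
carry_out(
  commands=[
    [0.9, 0, 0, 0.002, 0],
    [0.9, 0, 0, 0.002, 0],
    [0.9, 0, 0, 0.002, 0],
    [0.9, 0, 0, 0.002, 0],
    [0.9, 0, 0, 0, 0],
  ],
)

```text
t: 13.05
tool_pos: [0.4946, 0.1596, 0.1597]
ee_rot: [-180.0, -0.0, 110.0]
wrist_force: [0.1, -0.3, -3.2]
finger_gap: 0.0213
grasp_force: 59.3
```

Request:
carry_out(
  commands=[
    [0.9, 0, 0, 0.002, 0],
    [0.9, 0, 0, 0.002, 0],
    [0.9, 0, 0, 0, 0],
    [0.9, 0, 0, 0, 0],
  ],
)

```text
t: 13.45
tool_pos: [0.4948, 0.1596, 0.1559]
ee_rot: [-180.0, -0.0, 110.0]
wrist_force: [0.9, 0.1, -3.1]
finger_gap: 0.0212
grasp_force: 59.3
```

It fits: the rim is already at 99 mm with no contact force. Now press home.

Request:
carry_out(
  commands=[
    [0.9, 0, 0, 0.002, 0],
    [0.9, 0, 0, 0.002, 0],
    [0.9, 0, 0, 0.002, 0],
    [0.9, 0, 0, 0.001, 0],
    [0.9, 0, 0, 0, 0],
  ],
)

```text
t: 13.95
tool_pos: [0.4948, 0.1596, 0.1489]
ee_rot: [-180.0, -0.0, 110.0]
wrist_force: [-0.2, 0.2, -2.5]
finger_gap: 0.0211
grasp_force: 59.5
```

Request:
carry_out(
  commands=[
    [0.9, 0, 0, 0.002, 0],
    [0.9, 0, 0, 0.002, 0],
    [0.9, 0, 0, 0.001, 0],
    [0.9, 0, 0, 0, 0],
    [0.9, 0, 0, 0, 0],
  ],
)

```text
t: 14.45
tool_pos: [0.495, 0.1596, 0.1447]
ee_rot: [180.0, 0.0, 110.0]
wrist_force: [-2.0, -0.6, 4.5]
finger_gap: 0.0213
grasp_force: 60.3
```

Request:
carry_out(
  commands=[
    [0.9, 0, 0, 0.001, 0],
    [0.9, 0, 0, 0.001, 0],
    [0.9, 0, 0, 0, 0],
    [0.9, 0, 0, 0, 0],
  ],
)

```text
t: 14.85
tool_pos: [0.4951, 0.1597, 0.1435]
ee_rot: [-180.0, 0.0, 110.0]
wrist_force: [-4.4, -0.8, 8.7]
finger_gap: 0.0212
grasp_force: 61.2
```

```bash
python3 - <<'E'
from h import *
im,c=grab('wrist','f1'); o=env.get_obs();print(o['tool_pos'],o['ee_rot'],o['wrist_force'],o['moment'],o['finger_gap'],o['grasp_force'])
cv2.imwrite('pics/f1s.png',cv2.resize(im[:,:,::-1],(784,588)))
E
```

```text
[0.4952 0.1597 0.1435] [179.9947   0.0087 109.9847] [-4.4802 -0.5533 10.0546] [-0.1152  1.027   0.0124] 0.02135169582042583 61.22127056121826
```

View pics/f1s.png

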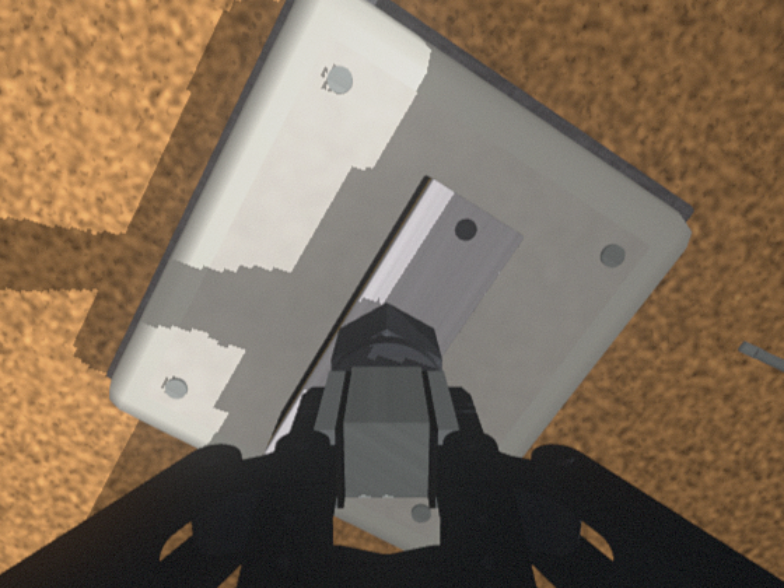

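The socket is down over the nut with the adapter gripped. The upper plate is parallel to the housing, and no brass protrudes beside it. I check plate angles numerically before handing in.

```bash
python3 - <<'E'
from h import *
im,c=load('f1'); g=cv2.cvtColor(im,cv2.COLOR_RGB2GRAY)
for a in cv2.createLineSegmentDetector(0).detect(g)[0][:,0]:
    p=a.reshape(2,2); m=p.mean(0)
    if np.hypot(*(p[1]-p[0]))>20 and 190<m[0]<380 and 110<m[1]<320:
        X=ray(c,p,.085); d=X[1]-X[0]; print(np.round(a),np.degrees(np.arctan2(d[1],d[0]))%180)
m=mask(im,(16,110,40),(30,255,255)); q=np.zeros_like(m); cv2.fillPoly(q,[proj(c,np.c_[ray(c,[[190,330],[300,120],[385,165],[330,300]],.085)]).astype(int).reshape(-1,1,2)],255)
print('brass px',cv2.countNonZero(m&q))
print([im[y,x].tolist() for y in(170,220) for x in range(250-(y-170)//2-5,330,2)][:60:2])
E
```

```text
[206. 309. 216. 282.] 89.12107589092503
[309. 126. 188. 322.] 78.7413080789998
[243. 234. 277. 213.] 53.06898783317737
[307. 362. 303. 263.] 113.15597980470801
[335. 281. 345. 310.] 129.75802481849712
[248. 263. 245. 362.] 107.00238812685303
[188. 315. 302. 125.] 79.0511602359044
[232. 274. 242. 235.] 95.73876537614343
[207. 194. 251. 119.] 78.35691981694538
[310. 234. 319. 274.] 123.36960926453928
[276. 211. 324. 138.] 78.31018322878717
[276. 216. 310. 234.] 170.091402393637
[305. 264. 313. 316.] 119.75692017964248
[238. 316. 246. 264.] 100.07590747231646
[231. 278. 223. 306.] 94.38585792213931
[328. 306. 320. 278.] 125.43985823848253
[299. 261. 252. 261.] 19.961385720295283
[293. 246. 264. 244.] 15.284910786465929
[290. 255. 309. 262.] 179.27167363311298
[303. 301. 267. 302.] 20.47131448412827
brass px 0
[[136, 134, 129], [133, 130, 127], [131, 128, 125], [135, 131, 127], [133, 130, 125], [135, 131, 129], [133, 131, 124], [137, 132, 129], [46, 47, 44], [94, 85, 68], [210, 203, 209], [211, 205, 209], [200, 194, 199], [198, 195, 199], [205, 201, 205], [127, 121, 124], [126, 122, 122], [129, 123, 127], [127, 127, 124], [127, 124, 127], [127, 126, 129], [63, 64, 66], [129, 126, 123], [132, 129, 125], [127, 124, 121], [130, 129, 121], [133, 131, 125], [132, 128, 125], [48, 48, 46], [82, 68, 51]]
```

Plate edges are at 78.7–79.1° against the block's 78.95°, no brass protrudes, and the ring is bottomed. Handing in.

```bash
python3 -c "
from cell import env
print(env.close_job())"
```

```text
the job is handed in; nothing more can be done
None
```

I squared both plates, and the first socket I tried (from peg2) fitted the nut. I handed the job in at about 15 s with that socket pressed home (about 13 N), the adapter still gripped at 61 N, and no verdict returned.

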